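Shift the wand lathe into polishing gear

TASK

The glass wand in the bench lathe is ready for polishing: put the lathe into its polishing gear, the far right slot of the H-gate on the headstock (the slot towards the chuck and away from the operator's side). The ball-knobbed gear lever has been left somewhere in the left-hand track: push it with your fingertips or the outside of the fingers, following the slots, until it is fully home there, without forcing it and without taking it between the fingers; then let it stand. Leave all the loose things, on the lathe and on the counter, where they are.

Things in the scene. Friction and masses are not known exactly. Their poses are not given: they have to be found in the camera images.
- lathe: grey bench lathe fixed to the counter, 570 mm long, a glass wand between chuck and tailstock. Origin: on the counter, below the middle of the gear gate. Its x points from the operator's side (switch panel, nearest the robot) to the back with the motor; y points left along the bed, so chuck, wand and tailstock lie towards -y. Headstock 130 (x) by 190 (y) mm, its flat top 165 mm above the counter
- gate (a point): middle (crossing) of the H-gate, on the upper face of the steel gate plate, 183 mm above the counter. Plate 78 (x) by 71 (y) mm; its slots are 14 mm wide: two tracks along lathe x, their middles 18.6 mm left and right of this point, joined half-way by a cross slot along y. So four slots: near/far (operator's side/back) and left/right (right = chuck side)
- pivot (a point): pivot of the gear lever inside the headstock, 105 mm above the counter, below the gate's middle. The knob's centre is 145 mm from it. In lathe axes the knob is off the pivot by x = 145 cos(gear_cross) sin(gear_leg), y = -145 sin(gear_cross), z = 145 cos(gear_cross) cos(gear_leg) mm
- knob (a point): centre of the black ball knob, 34 mm across, on the gear lever, a straight steel rod 10 mm thick through the gate. 250 mm above the counter when upright, about 240 mm in the slots' ends. Knob travel: 43 mm near and far of the middle, 35 mm left and right. The slot walls stop the rod (2 mm play each side). It moves stiffly, about 3 N at the knob, and stays where it is left; no spring
- shank (a point): point on the axis of the lever's rod, 35 mm below the knob's centre
- gear_leg (a joint): tilt of the gear lever along the two tracks, rad: 0 on the line of the cross slot, positive to the far side (lathe +x), negative to the near side; stops at +0.30 and -0.30, fully home in a far or near slot. Starts anywhere between the two stops, in the left track
- gear_cross (a joint): tilt of the gear lever along the cross slot, rad: positive to the right, towards the chuck (lathe -y), negative to the left; about -0.24 in the left track, +0.24 in the right track (stops at -0.266 and +0.266)
- chuck_key: bystander: lathe chuck key of dark steel lying on the headstock top to the left of the gate: a bar 72 mm long, 12 mm thick, with a 52 mm cross bar; origin under its middle
- polish_tin: bystander: flat round aluminium tin, 68 mm across, 30 mm high, on the counter in front of the bed; origin: centre of its underside
- bench_brush: bystander: bench brush about 200 mm long lying on the counter in front of the bed; origin: underside
- glass_jar: bystander: glass jar with a cork, 72 mm across, 110 mm high, standing to the left of the headstock; origin: centre of its underside
- stopper: bystander: turned glass stopper, 72 mm across the foot, 84 mm high, standing on the counter; origin: centre of its underside
- book: bystander: small leather-bound book 80 x 112 x 30 mm lying flat on the counter; origin: centre of its underside
- brass_weight: bystander: knobbed brass scale weight 32 mm across, 45 mm high, standing in front of the headstock; origin: centre of its underside

How it is judged:
At the end, for the whole second after the job is handed in: The gear lever rests in the far right slot of the gate: tilted at least 0.26 rad to the far side (stop at 0.30) and at least 0.20 rad towards the chuck, not moving; no loose thing has moved by more than 15 mm (value of joint gear_leg above 0.26 rad and value of joint gear_cross above 0.2 rad and velocity of joint gear_leg between -0.05 and 0.05 rad/s and velocity of joint gear_cross between -0.05 and 0.05 rad/s and distance of each of chuck_key, polish_tin, bench_brush, glass_jar, stopper, book, brass_weight from where it was at the start of the episode below 0.015 m); the robot touches nothing.
It fails at once if the knob or the rod of the lever is taken between the fingers (it is to be pushed only) (distance between the grasp point and knob below 0.018 m or (horizontal distance between the grasp point and shank below 0.009 m and z of the grasp point in the frame of shank below 0.03 m)).
It fails at once if the lever or another part of the lathe is forced: the fingers press on it with more than 60 N (contact force between the fingers and lathe above 60 N).
It fails at once if a loose thing on the counter or on the lathe is moved by more than 15 mm or lifted (distance of any of chuck_key, polish_tin, bench_brush, glass_jar, stopper, book, brass_weight from where it was at the start of the episode above 0.015 m).
It also fails if it takes over 58 s, if anything falls off the work surface, if the arm or the gripper's body presses on something with over 40 N, if the wrist force passes 120 N, or if a joint passes its speed limit or range.

ROBOT

A 6-joint arm with a two-finger parallel gripper is mounted at the origin on the work surface. World frame = base frame: x ahead of the robot, y to its left, z up, the work surface at z = 0. Lengths are in m, angles in rad, forces in N, time in s.
With the tool pointing down it reaches from about 0.35 to 0.975 m from the base axis. Payload 4.9 kg.
Tool frame: the origin (TCP) lies at the very end of the fingers, on their centre line; the grasp point (between the pads) lies 19 mm behind it; z points along the fingers, y is the line along which they close (so a half turn about z gives the same grasp; the last joint's range is limited). The gripper opens to 85 mm and grips with 20 to 120 N. Pads are 22 mm wide; open, the fingers measure 114 mm over their backs; the gripper's body (76 mm by 85 mm) begins 54 mm behind the grasp point. The pads swing forward as they close: fully open they stand 13 mm farther back than shut.
Start: joints at [-1.44, 0.053, 1.613, -0, 1.476, -0.119], TCP at [0.155, -0.606, 0.201] pointing down, gripper open.
Joint ranges: [-3.01, 3.01], [-1.01, 2.22], [0.06, 2.58], [-1.02, 4.17], [0.09, 2.62], [-3.14, 3.14]. Speed limits (rad/s): [2.57, 2.57, 3.14, 3.14, 3.14, 3.14].

INTERFACE

Orientations are given as a unit quaternion [w, x, y, z].
In Python, from plant import state, optics, ticket, nets gives the robot as it stands. The module is installed in compiled form; this text tells all that it offers.
- The arm moves only by the shell command python3 -m inch 'ROWS' [OPENING]. ROWS is JSON, a list of rows, each an object of numbers: "dx", "dy", "dz": the shift along the tool's x, y, z as a fraction of full scale; "rx", "ry", "rz": the turn, a rotation vector about the tool's x, y, z as a fraction of full scale. In form: [{"dx": .., "dy": .., "dz": .., "rx": .., "ry": .., "rz": ..}, ...]. A call has 1 to 5 rows; each row is the pose to reach, as a shift and turn from the pose commanded when the call began, along the tool's axes at that moment; what a row does not reach only later rows make up. Full scale, the value 1, is 0.8 m for a shift and 1.5 rad for a turn. A row lasts 1/10 s, in which the tool goes at most 50 mm and 8.59 degrees, less where a joint would pass 70% of its speed; a pose out of reach is approached as far as the arm can. A call with a number of a shift or a turn outside -1 to 1 is refused whole. A call with a gripper value outside its range is refused whole. OPENING is the opening, from -1 (shut) to 1 (fully open), set as the call begins (- or left out, the last holds). The fingers move at their own pace and stop on an object; the grip force is fixed at half the most. Time passes only in rows, so rows that repeat a pose let the fingers close. It gives the time, the measured TCP pose, the force, the opening and the grip force at its end, in the units of the state.
- state(): the state, without advancing time (a new reading comes with each control period).
- optics.grab_frame(name): name is "scene" or "top" or "wrist"; returns the picture (480x640x3 uint8, red, green, blue); there is no depth.
- optics.camera_info(name): a dict with "fx", "fy", "cx", "cy" (pixels), "R" (3x3) and "t" (3): a world point X has camera coordinates R X + t. Camera axes: x right, y down, z forward; pixel columns grow to the right and rows downward; lengths in m; the calibration is good to about 2 mm. A picture is of the moment at which its call begins: read the wrist's pose just before it. camera_info takes no time and is no camera call; for the wrist camera it gives the pose at the moment of the call.
- ticket.job_done(): hands the job in; it is judged then, once.
Trained networks look in the newest picture that a camera, given by its name, has taken for a name from the list of things; names that differ only in an ending like _2 or _b are one class to them, and where a whole thing is asked for, a point or a joint stands for the part that bears it (a point fixed in the world has none). Each returns a list of dicts, best first, with "confidence" (0 to 1); they miss things now and then, are a little off and sometimes report something else, mostly with a low value. They report only what shows in the picture. A call takes as long as a camera call.
- nets.boxes_of(camera, name): "bbox" ([centre column, centre row, width, height] in pixels, round what is visible of it).
- nets.outline_of(camera, name): "pixels" (480x640 bool, what is visible of it) and "bbox" ([centre column, centre row, width, height] in pixels, round what is visible of it).
The state is a dict: "time": time; "joint_pos": joint angles; "joint_vel": joint speeds; "joint_efforts": joint torques, N m; "tool_pos": TCP position; "tool_rot": TCP orientation; "contact_force": force on the tool from outside, world axes, zero at the start; "ft_torque": the same for the moment, N m; "gripper_width": opening from 0.0 (shut) to 1.0 (fully open); "grasp_force": force on a finger pad.
Only numpy, scipy, OpenCV 4.12 (cv2) and the standard library are available. Lean on these libraries where they do the work, as an engineer would, in place of code of your own. Each camera call takes 0.05 s, during which the arm holds its last target. There are 200 camera calls.

## Working session

There is one attempt and no reset: what is moved stays moved. The work goes in short steps, Python scripts to look and compute and a shell command to move; the robot and the scene stay as the last step left them, time stands still between calls to the robot, and variables do not carry over. Pictures are saved under pics/ and viewed, at most 10 in all, crops included, and the job is handed in when it is done.

```bash
mkdir -p pics
cat > h.py <<'E'
import numpy as np, cv2
from plant import state, optics, ticket, nets
def grab(c,name):
    im=optics.grab_frame(c); cv2.imwrite(f'pics/{name}.png',im[:,:,::-1].copy()); return im
def proj(c,X):
    i=optics.camera_info(c); p=np.array(i['R'])@np.array(X)+np.array(i['t'])
    return np.array([i['fx']*p[0]/p[2]+i['cx'], i['fy']*p[1]/p[2]+i['cy']])
def ray(c,u,v):
    i=optics.camera_info(c); R=np.array(i['R']); t=np.array(i['t'])
    d=R.T@np.array([(u-i['cx'])/i['fx'],(v-i['cy'])/i['fy'],1]); return -R.T@t, d/np.linalg.norm(d)
def atz(c,u,v,z):
    o,d=ray(c,u,v); return o+d*(z-o[2])/d[2]
def tri(L):
    A=np.zeros((3,3));b=np.zeros(3)
    for o,d in L:
        P=np.eye(3)-np.outer(d,d);A+=P;b+=P@o
    x=np.linalg.solve(A,b); return x,[np.linalg.norm((np.eye(3)-np.outer(d,d))@(x-o)) for o,d in L]
E
python3 - <<'E'
from h import *
np.set_printoptions(precision=4,suppress=True)
s=state();print(s['tool_pos'],s['tool_rot'],s['time'])
for c in('scene','top'):
    grab(c,c+'0')
    for n in('knob','lathe','chuck_key','glass_jar','brass_weight'):
        for b in nets.boxes_of(c,n)[:2]: print(c,n,np.round(b['bbox'],1),round(b['confidence'],2))
    print(ray(c,320,240))
E
```

```text
[ 0.1544 -0.6049  0.1994] [-0.001   0.9922  0.1246  0.    ] 0.0
scene knob [278.2 266.1  16.5  14.5] 0.7
scene lathe [257.7 243.5 168.2 231. ] 0.69
scene chuck_key [298.8 291.9  41.   23.9] 0.57
scene glass_jar [304.  392.6  35.4  46.9] 0.92
scene brass_weight [338.9 278.   11.   14.3] 0.75
(array([0.8347, 0.4788, 1.0886]), array([-0.388 , -0.4081, -0.8263]))
top knob [320.6 203.7  18.8  22.3] 0.74
top lathe [397.5 231.6 247.4 135.5] 0.57
top chuck_key [299.2 210.8  18.2  30.3] 0.5
top glass_jar [261.4 187.1  28.7  35.9] 0.64
top brass_weight [311.1 283.7   7.9   8.6] 0.42
(array([0.2292, 0.0152, 1.2293]), array([ 0.2051,  0.0237, -0.9785]))
```

View pics/scene0.png

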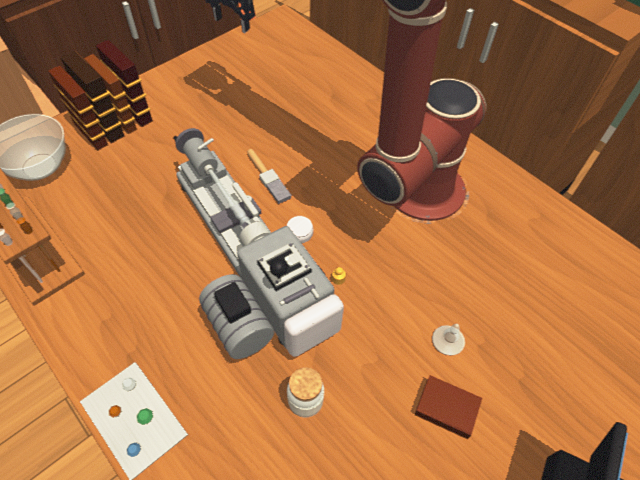

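View pics/top0.png

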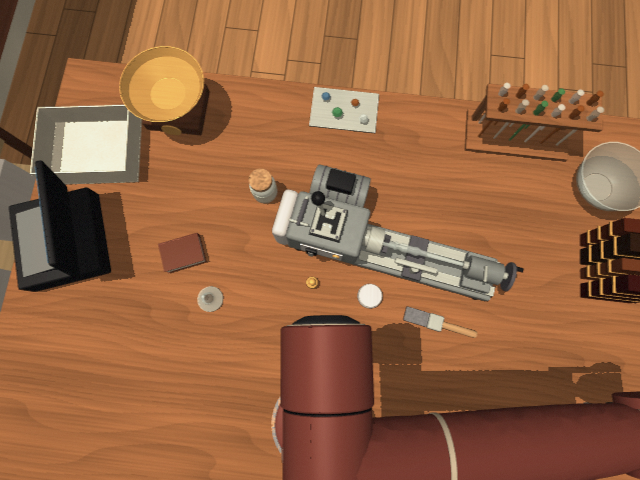

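The scene picture shows the lathe with the knob near (278,267) and the gate around (285,266). In the top picture the knob is near (318,198), and the H-gate, around (329,221), is clear. I'll zoom in for a measurement.

Run:
```python
from h import *
a=cv2.imread('pics/top0.png')[175:265,270:390]; b=cv2.imread('pics/scene0.png')[225:315,235:355]
o=np.vstack([cv2.resize(x,(800,600),interpolation=cv2.INTER_CUBIC)[:, :] for x in(a,b)])
cv2.imwrite('pics/z.png',cv2.resize(np.hstack([cv2.resize(a,(400,300),interpolation=cv2.INTER_CUBIC),cv2.resize(b,(400,300),interpolation=cv2.INTER_CUBIC)]),(800,300)))
cv2.imwrite('pics/zt.png',cv2.resize(a,(800,600),interpolation=cv2.INTER_CUBIC))
cv2.imwrite('pics/zs.png',cv2.resize(b,(800,600),interpolation=cv2.INTER_CUBIC))
np.set_printoptions(precision=4,suppress=True)
for c in('top','scene'):
    for n in('knob','lathe'):
        optics.grab_frame(c)
        for q in nets.outline_of(c,n)[:1]:
            m=q['pixels']; ys,xs=np.nonzero(m); print(c,n,xs.mean(),ys.mean(),m.sum(),q['confidence'])
```

```text
top knob 318.2289719626168 200.7336448598131 214 0.72
top lathe 379.34754797441366 239.51553457203778 13132 0.95
scene knob 277.25096525096524 267.6023166023166 259 0.57
scene lathe 253.43861425116697 264.57038411787863 17781 0.61
```

View pics/zt.png

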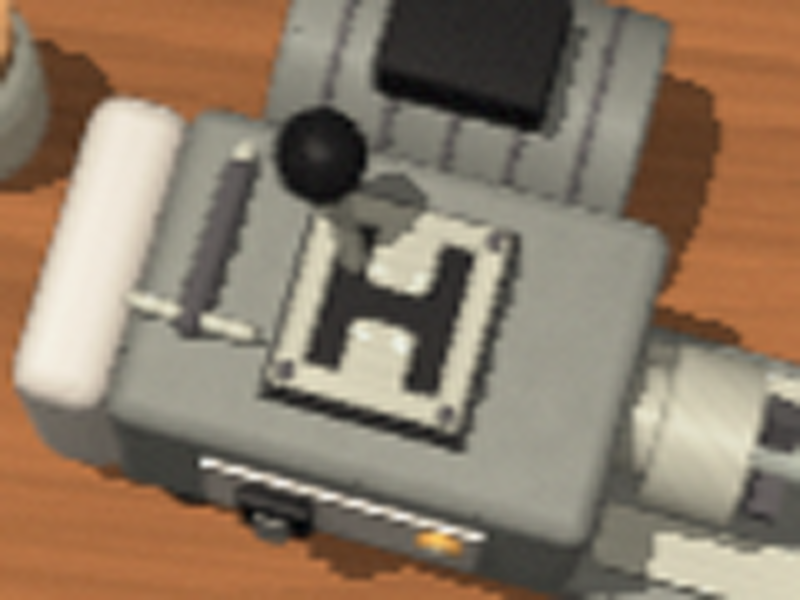

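View pics/zs.png

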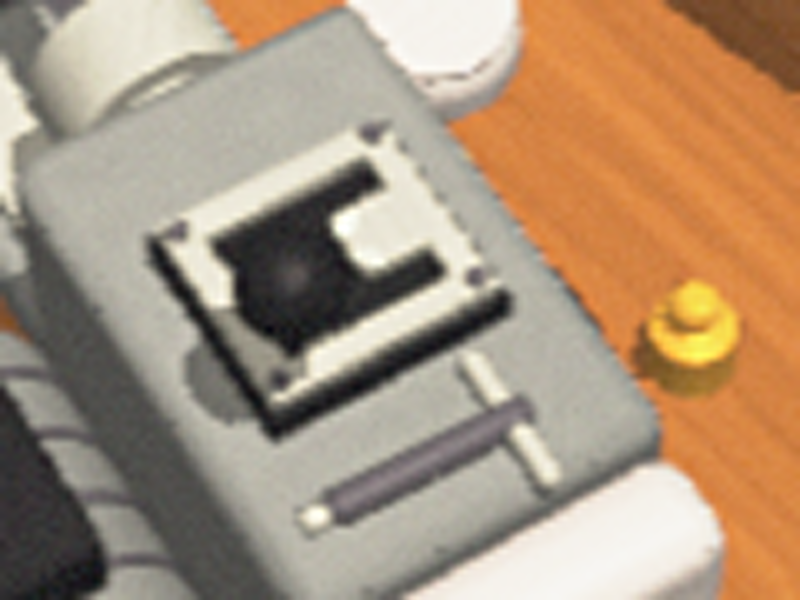

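Run:
```python
from h import *
np.set_printoptions(precision=4,suppress=True)
T=lambda x,y:ray('top',270+x/6.667,175+y/6.667)
S=lambda x,y:ray('scene',235+x/6.667,225+y/6.667)
k=tri([T(322,155),S(293,278)]);g=tri([T(391,306),S(326,254)]);print('knob',k,'gate',g)
# screws: farright,nearright,nearleft
ts=[(497,242),(445,415),(285,370)];ss=[(175,232),(375,132),(475,275)]
P=[tri([T(*a),S(*b)])[0] for a,b in zip(ts,ss)];print(np.array(P))
PT=[atz('top',270+x/6.667,175+y/6.667,.183) for x,y in ts]
PS=[atz('scene',235+x/6.667,225+y/6.667,.183) for x,y in ss+[(280,378)]]
print('atz',np.array(PT),np.array(PS),atz('top',270+391/6.667,175+306/6.667,.183),np.mean(PS,0))
for Q in(PT,PS):
    y=[np.arctan2(*(Q[0]-Q[1])[[1,0]]), np.arctan2(*(Q[2]-Q[1])[[1,0]])-np.pi/2];print('yaw',y)
yaw=np.mean([np.arctan2(*(Q[0]-Q[1])[[1,0]]) for Q in(PT,PS)]+[np.arctan2(*(Q[2]-Q[1])[[1,0]])-np.pi/2 for Q in(PT,PS)])
c,s=np.cos(yaw),np.sin(yaw);R=np.array([[c,-s],[s,c]])
gg=(atz('top',270+391/6.667,175+306/6.667,.183)+np.mean(PS,0))/2
print(yaw,gg,'knob in lathe',R.T@(k[0]-gg)[:2],k[0][2])
for n in('chuck_key','glass_jar'):
  pass
print('key',[R.T@(atz('top',270+x/6.667,175+y/6.667,.171)-gg)[:2] for x,y in[(245,150),(190,325),(130,298),(255,335)]])
```

```text
knob (array([0.5352, 0.0548, 0.241 ]), [np.float64(7.194088114646895e-05), np.float64(7.194088114656151e-05)]) gate (array([0.5   , 0.0246, 0.1793]), [np.float64(0.0006974193004730277), np.float64(0.0006974193004729638)])
[[ 0.5293 -0.0119  0.1784]
 [ 0.4609  0.0006  0.1805]
 [ 0.4711  0.0604  0.1805]]
atz [[ 0.5274 -0.0111  0.183 ]
 [ 0.4601  0.0009  0.183 ]
 [ 0.47    0.061   0.183 ]] [[ 0.5313 -0.0101  0.183 ]
 [ 0.4621  0.0016  0.183 ]
 [ 0.4726  0.0609  0.183 ]
 [ 0.5394  0.0501  0.183 ]] [0.4986 0.0251 0.183 ] [0.5013 0.0256 0.183 ]
yaw [np.float64(-0.17631024056881583), np.float64(-0.1641166969046688)]
yaw [np.float64(-0.16840832027176939), np.float64(-0.17561728513876118)]
-0.17111313572100378 [0.5    0.0254 0.183 ] knob in lathe [0.0297 0.035 ] 0.24101331339959575
key [array([0.0443, 0.0698]), array([-0.0265,  0.0697]), array([-0.0229,  0.0942]), array([-0.0233,  0.0455])]
```

```bash
cat >> h.py <<'E'
from scipy.spatial.transform import Rotation as Ro
YAW=-0.171; G=np.array([.500,.0254]); RL=np.array([[np.cos(YAW),-np.sin(YAW)],[np.sin(YAW),np.cos(YAW)]])
TR=Ro.from_euler('z',YAW)*Ro.from_euler('x',np.pi)
def tool(): 
    s=state(); return np.array(s['tool_pos']),Ro.from_quat(np.array(s['tool_rot'])[[1,2,3,0]])
def to(lx,ly,z):
    p,R=tool(); w=np.r_[G+RL@[lx,ly],z]
    return np.round(R.inv().apply(w-p)/.8,4), np.round((R.inv()*TR).as_rotvec()/1.5,3)
def here():
    p,R=tool(); return np.round(np.r_[RL.T@(p[:2]-G),p[2]],4)
E
python3 - <<'E'
from h import *
print('motor box',tri([ray('top',342,181),ray('scene',233,301)]))
p,R=tool();print(R.as_matrix().round(3))
print(to(.080,.035,.36)); print('here',here())
E
```

```text
motor box (array([0.62047721, 0.0038701 , 0.13697887]), [np.float64(0.0011950583418834984), np.float64(0.001195058341883454)])
[[ 0.969  0.247  0.   ]
 [ 0.247 -0.969 -0.   ]
 [ 0.     0.    -1.   ]]
(array([ 0.7226, -0.6566, -0.1992]), array([ 0.   , -0.   ,  0.281]))
here [-0.2331 -0.6806  0.2006]
```

```bash
python3 -m inch '[{"dz":-0.06},{"dz":-0.12},{"dz":-0.2},{"dz":-0.2},{"dx":0.1,"dy":-0.06,"dz":-0.2,"rz":0.1}]' -1; python3 -c "
from h import *;print(to(.080,.035,.36),here())"
```

```text
(array([ 0.7226, -0.6566, -0.1992]), array([ 0.   , -0.   ,  0.281])) [-0.2331 -0.6806  0.2006]validation failed for argument at $[0]...
```

```bash
python3 -m inch '[{"dx":0,"dy":0,"dz":-0.06,"rx":0,"ry":0,"rz":0},{"dx":0,"dy":0,"dz":-0.12,"rx":0,"ry":0,"rz":0},{"dx":0,"dy":0,"dz":-0.2,"rx":0,"ry":0,"rz":0},{"dx":0,"dy":0,"dz":-0.2,"rx":0,"ry":0,"rz":0},{"dx":0.05,"dy":-0.04,"dz":-0.2,"rx":0,"ry":0,"rz":0.1}]' -1; python3 -c "
from h import *;print(to(.080,.035,.36),here())"
```

```text
time: 1.5
tool_pos: [0.1827, -0.569, 0.3637]
tool_rot: [0.003, 0.999, 0.046, -0.0]
contact_force: [1.1, -0.0, -1.5]
gripper_width: 0.143
grasp_force: 0.0
(array([ 5.705e-01, -7.202e-01, -2.000e-04]), array([ 0.004, -0.   ,  0.175])) [-0.2116 -0.6397  0.3637]
```

```bash
python3 -m inch '[{"dx":0.57,"dy":-0.72,"dz":0,"rx":0,"ry":0,"rz":0.175},{"dx":0.57,"dy":-0.72,"dz":0,"rx":0,"ry":0,"rz":0.175},{"dx":0.57,"dy":-0.72,"dz":0,"rx":0,"ry":0,"rz":0.175},{"dx":0.57,"dy":-0.72,"dz":0,"rx":0,"ry":0,"rz":0.175},{"dx":0.57,"dy":-0.72,"dz":0,"rx":0,"ry":0,"rz":0.175}]' ; python3 -c "
from h import *;print(to(.080,.035,.36),here())"
```

```text
time: 2.0
tool_pos: [0.3201, -0.3533, 0.3602]
tool_rot: [-0.0, 0.997, -0.082, 0.0]
contact_force: [1.6, 0.2, 0.8]
gripper_width: -0.003
grasp_force: 0.0
(array([ 2.453e-01, -5.467e-01,  4.000e-04]), array([-0.   , -0.   ,  0.005])) [-0.1128 -0.4038  0.3602]
```

```bash
python3 -m inch '[{"dx":0.245,"dy":-0.547,"dz":0,"rx":0,"ry":0,"rz":0.005},{"dx":0.245,"dy":-0.547,"dz":0,"rx":0,"ry":0,"rz":0.005},{"dx":0.245,"dy":-0.547,"dz":0,"rx":0,"ry":0,"rz":0.005},{"dx":0.245,"dy":-0.547,"dz":0,"rx":0,"ry":0,"rz":0.005},{"dx":0.245,"dy":-0.547,"dz":0,"rx":0,"ry":0,"rz":0.005}]' ; python3 -c "
from h import *;print(to(.080,.035,.36),here())"
```

```text
time: 2.5
tool_pos: [0.4579, -0.1446, 0.3604]
tool_rot: [0.0, 0.996, -0.085, 0.0]
contact_force: [0.9, -1.3, -0.3]
gripper_width: 0.003
grasp_force: 0.0
(array([ 0.1159, -0.262 ,  0.0005]), array([ 0.   , -0.   ,  0.001])) [-0.0125 -0.1747  0.3604]
```

```bash
python3 -m inch '[{"dx":0.116,"dy":-0.262,"dz":0,"rx":0,"ry":0,"rz":0},{"dx":0.116,"dy":-0.262,"dz":0,"rx":0,"ry":0,"rz":0},{"dx":0.116,"dy":-0.262,"dz":0,"rx":0,"ry":0,"rz":0},{"dx":0.116,"dy":-0.262,"dz":0,"rx":0,"ry":0,"rz":0},{"dx":0.116,"dy":-0.262,"dz":0,"rx":0,"ry":0,"rz":0}]' ; python3 -c "
from h import *;print(to(.080,.035,.22),here())"
```

```text
time: 3.0
tool_pos: [0.5852, 0.0475, 0.3596]
tool_rot: [-0.0, 0.997, -0.084, -0.001]
contact_force: [0.3, -0.1, -0.1]
gripper_width: -0.001
grasp_force: 0.0
(array([-0.    ,  0.0016,  0.1745]), array([-0.   ,  0.001,  0.002])) [0.0802 0.0362 0.3596]
```

```bash
python3 -m inch '[{"dx":0,"dy":0.001,"dz":0.06,"rx":0,"ry":0,"rz":0},{"dx":0,"dy":0.001,"dz":0.11,"rx":0,"ry":0,"rz":0},{"dx":0,"dy":0.001,"dz":0.15,"rx":0,"ry":0,"rz":0},{"dx":0,"dy":0.001,"dz":0.172,"rx":0,"ry":0,"rz":0},{"dx":0,"dy":0.001,"dz":0.172,"rx":0,"ry":0,"rz":0}]' ; python3 -c "
from h import *;print(to(.058,.035,.22),here());print(nets and grab('top','t1').shape)
a=cv2.imread('pics/t1.png')[175:265,270:390];cv2.imwrite('pics/t1.png',cv2.resize(a,(640,480),interpolation=2))"
```

```text
time: 3.5
tool_pos: [0.5823, 0.0435, 0.2194]
tool_rot: [0.0, 0.996, -0.085, -0.003]
contact_force: [-0.2, -0.4, 0.2]
gripper_width: 0.0
grasp_force: 0.0
(array([-0.025 , -0.0039, -0.0006]), array([0.   , 0.004, 0.   ])) [0.078  0.0319 0.2194]
(480, 640, 3)
```

View pics/t1.png

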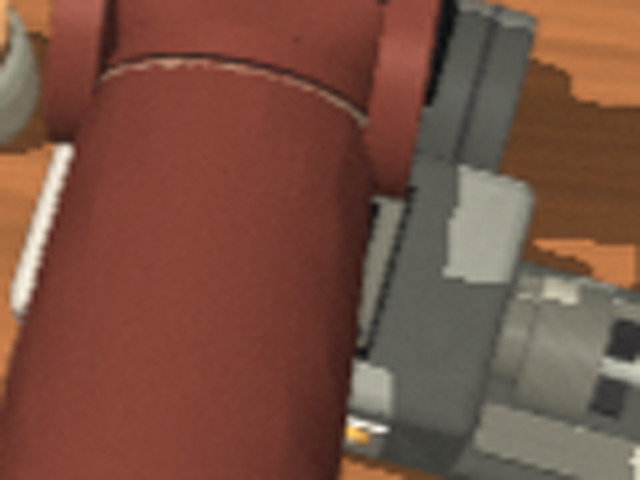

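The arm hides the gate in the top view, so I'll go by force and the scene view. Next I push to the near side.

```bash
python3 -m inch '[{"dx":-0.015,"dy":-0.003,"dz":0,"rx":0,"ry":0,"rz":0},{"dx":-0.025,"dy":-0.003,"dz":0,"rx":0,"ry":0,"rz":0},{"dx":-0.033,"dy":-0.003,"dz":0,"rx":0,"ry":0,"rz":0},{"dx":-0.041,"dy":-0.003,"dz":0,"rx":0,"ry":0,"rz":0},{"dx":-0.046,"dy":-0.003,"dz":0,"rx":0,"ry":0,"rz":0}]' ; python3 -c "
from h import *;print(to(.028,.035,.22),here())"
```

```text
time: 4.05
tool_pos: [0.5497, 0.0521, 0.2256]
tool_rot: [-0.0, 0.996, -0.085, 0.003]
contact_force: [4.9, 0.1, 5.4]
gripper_width: 0.004
grasp_force: 3.9
(array([-0.0206, -0.0002,  0.0069]), array([-0.001, -0.005,  0.001])) [0.0445 0.0348 0.2256]
```

Run:
```python
from h import *
grab('scene','s1')
a=cv2.imread('pics/s1.png')[225:315,235:355];cv2.imwrite('pics/s1.png',cv2.resize(a,(800,600),interpolation=2))
```

```text
(no output)
```

View pics/s1.png

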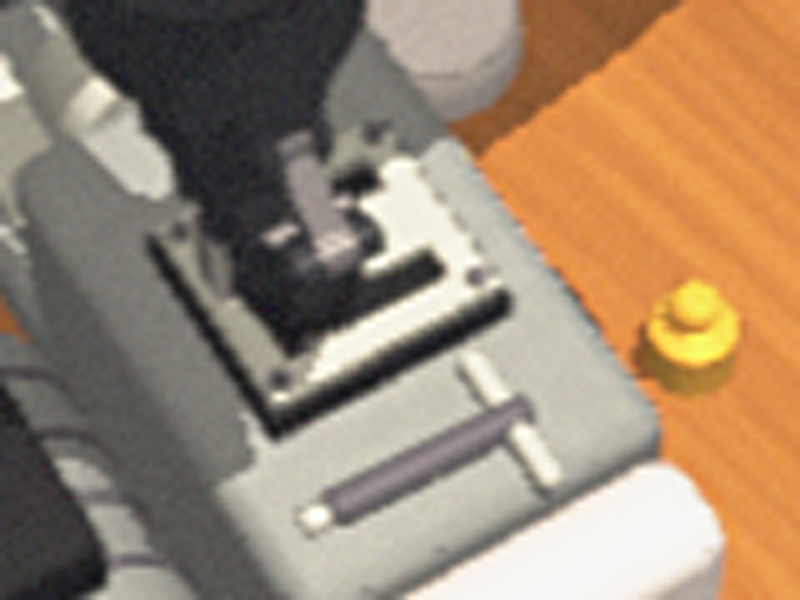

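The knob, around (350,240) in the crop, is moving nearwards with the fingers. I'll finish this leg.

```bash
python3 -m inch '[{"dx":-0.006,"dy":0,"dz":0,"rx":0,"ry":0,"rz":0},{"dx":-0.012,"dy":0,"dz":0,"rx":0,"ry":0,"rz":0},{"dx":-0.017,"dy":0,"dz":0,"rx":0,"ry":0,"rz":0},{"dx":-0.019,"dy":0,"dz":0,"rx":0,"ry":0,"rz":0},{"dx":-0.019,"dy":0,"dz":0,"rx":0,"ry":0,"rz":0}]' ; python3 -c "
from h import *;print(to(.028,.035,.22),here(),state()['time']);print(here())"
```

```text
time: 4.6
tool_pos: [0.5361, 0.0548, 0.2278]
tool_rot: [-0.001, 0.996, -0.085, 0.005]
contact_force: [4.1, 0.6, 11.1]
gripper_width: 0.001
grasp_force: 5.7
(array([-0.0034,  0.0001,  0.0098]), array([-0.001, -0.007,  0.001])) [0.0306 0.0351 0.2278] 4.6
[0.0306 0.0351 0.2278]
```

Run:
```python
from h import *
im=grab('scene','s2')
for x in nets.boxes_of('scene','knob')[:2]: print(x)
for lx in (-.01,0,.01): print(lx,(proj('scene',np.r_[G+RL@[lx,.035],.246])-[235,225])*6.667)
a=cv2.imread('pics/s2.png')[225:315,235:355];cv2.imwrite('pics/s2.png',cv2.convertScaleAbs(cv2.resize(a,(800,600),interpolation=2),alpha=1.8,beta=20))
```

```text
{'bbox': [286.5, 268.4, 11.7, 8.9], 'confidence': 0.5}
-0.01 [413.87535917 206.96332665]
0 [383.39039059 222.39223127]
0.01 [352.72739801 237.91123653]
```

View pics/s2.png

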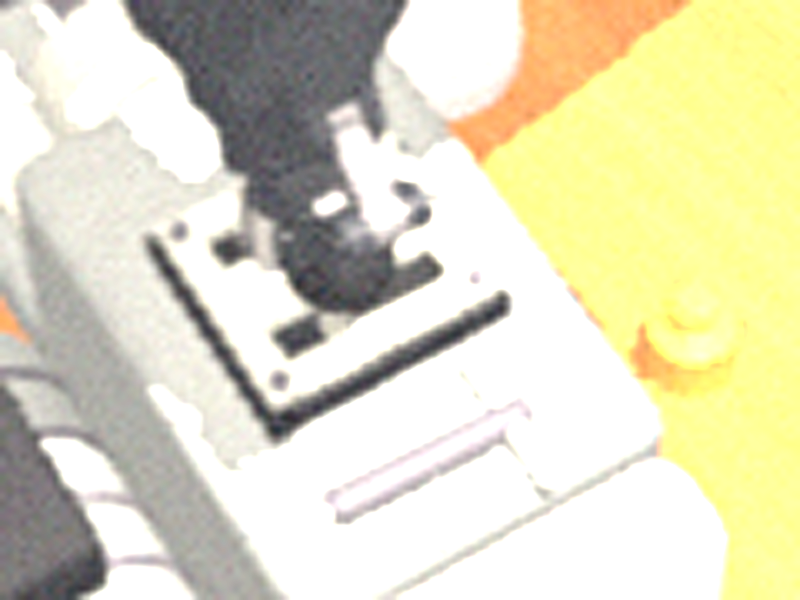

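```bash
cat >> h.py <<'E'
def lever(leg,cr,L):
    v=L*np.array([np.cos(cr)*np.sin(leg),-np.sin(cr),np.cos(cr)*np.cos(leg)])
    return np.r_[G+RL@v[:2],.105+v[2]]
E
python3 - <<'E'
from h import *
f=lambda X:((proj('scene',X)-[235,225])*6.667).round()
for leg in(.21,.14,.1,.05,0,-.05):
    print(leg,[ (f(lever(leg,c,.145)),f(lever(leg,c,.08))) for c in(-.24,-.266)])
print('tip',f(tool()[0]),tool()[0])
E
```

```text
0.21 [(array([292., 273.]), array([314., 324.])), (array([300., 284.]), array([318., 329.]))]
0.14 [(array([322., 254.]), array([330., 314.])), (array([329., 265.]), array([333., 320.]))]
0.1 [(array([339., 244.]), array([339., 309.])), (array([346., 256.]), array([342., 314.]))]
0.05 [(array([361., 233.]), array([350., 302.])), (array([368., 244.]), array([353., 308.]))]
0 [(array([382., 221.]), array([361., 297.])), (array([389., 232.]), array([364., 302.]))]
-0.05 [(array([404., 211.]), array([372., 291.])), (array([410., 222.]), array([376., 297.]))]
tip [292. 304.] [0.53621922 0.05476653 0.22785105]
```

Run:
```python
from h import *
a=cv2.imread('pics/s2.png')
im=grab('scene','s3')[:,:,::-1]; w=optics.grab_frame('wrist')[:,:,::-1]
a=cv2.resize(im[190:310,230:350],(600,600),interpolation=2)
a=(255*(a/255.)**.5).astype(np.uint8)
p,R=tool()
def q(X,col):
    u=((proj('scene',X)-[230,190])*5).astype(int); cv2.circle(a,tuple(map(int,u)),4,col,-1)
for d in(0,.019,.073,.12): q(p-R.apply([0,0,d]),(0,0,255))
q(lever(.0,-.24,.145),(0,255,0)); q(lever(.12,-.255,.145),(255,0,0))
w2=cv2.resize(w,(200,150))
o=np.zeros((600,800,3),np.uint8);o[:,:600]=a;o[:150,600:]=w2
o[160:310,600:]=cv2.resize(w[240:480,160:480],(200,150))
cv2.imwrite('pics/s3.png',o); print(state()['contact_force'],p)
print(proj('wrist',p),proj('wrist',lever(.0,-.24,.145)),proj('wrist',lever(.12,-.25,.145)))
print([b for b in nets.boxes_of('wrist','knob')[:2]])
```

```text
[ 3.68693446  0.45833994 11.28533729] [0.53621871 0.05477168 0.22781103]
[325.59394416 279.47434033] [326.97780502 359.15154516] [323.83324798 322.9207504 ]
[{'bbox': [328.9, 286.9, 57.3, 22.0], 'confidence': 0.74}]
```

View pics/s3.png

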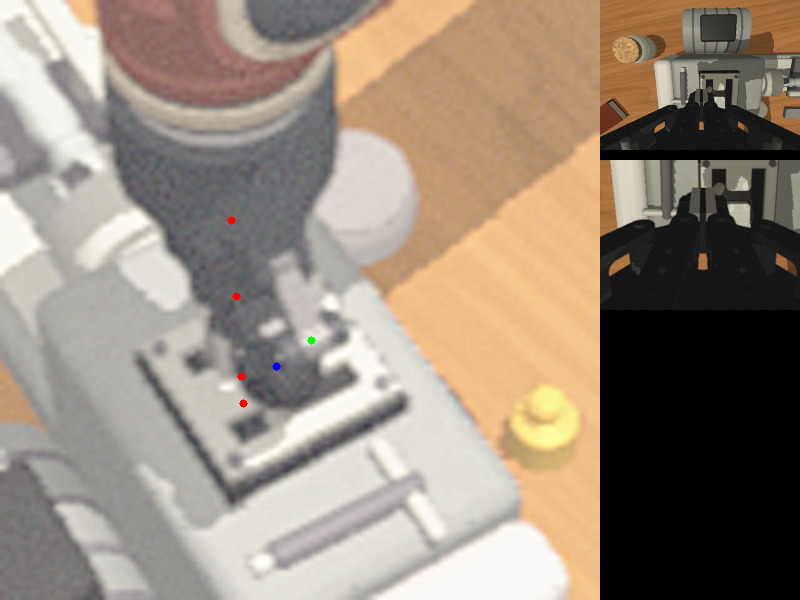

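The finger tips seem to have met the ball high on its far flank: the ball is at (285,375) in the crop, and the force is mostly upwards. I'll back off and check the tool pose against the lathe in the wrist view.

```bash
python3 -m inch '[{"dx":0,"dy":0,"dz":-0.02,"rx":0,"ry":0,"rz":0},{"dx":0.02,"dy":0,"dz":-0.04,"rx":0,"ry":0,"rz":0},{"dx":0.06,"dy":0,"dz":-0.04,"rx":0,"ry":0,"rz":0},{"dx":0.075,"dy":0,"dz":-0.04,"rx":0,"ry":0,"rz":0},{"dx":0.075,"dy":0,"dz":-0.04,"rx":0,"ry":0,"rz":0}]'
python3 - <<'E'
from h import *
p,R=tool();w=optics.grab_frame('wrist')[:,:,::-1].copy(); print(here())
def q(c,im,X,col):
    u=proj(c,X); cv2.circle(im,tuple(int(round(v*8)) for v in u),8*2,col,-1,shift=3); return u.round(1)
for sx in(1,-1):
    for sy in(1,-1): q('wrist',w,np.r_[G+RL@[sx*.039,sy*.0355],.183],(0,255,0))
for d in(0,.019,.04): print(q('wrist',w,p-R.apply([0,0,d]),(0,0,255)))
s=optics.grab_frame('scene')[:,:,::-1].copy()
for d in(0,.019,.04): q('scene',s,p-R.apply([0,0,d]),(0,0,255))
q('scene',s,lever(.1,-.24,.145),(0,255,0))
o=np.zeros((600,800,3),np.uint8);o[:300,:400]=cv2.resize(w,(400,300))
o[:,400:]=cv2.resize(s[200:320,230:310],(400,600),interpolation=2)
o[300:,:400]=cv2.resize(w[200:380,200:440],(400,300),interpolation=2)
cv2.imwrite('pics/w4.png',(255*(o/255.)**.6).astype(np.uint8))
for c in('wrist','scene'): print(c,nets.boxes_of(c,'knob')[:2])
E
```

```text
time: 5.35
tool_pos: [0.5923, 0.0442, 0.2539]
tool_rot: [0.0, 0.996, -0.085, -0.002]
contact_force: [0.5, -0.6, 0.3]
gripper_width: -0.002
grasp_force: 0.0
[0.0869 0.0344 0.2538]
[325.9 278. ]
[326.1 294.1]
[326.3 316.6]
wrist [{'bbox': [324.8, 403.6, 13.4, 24.9], 'confidence': 0.72}]
scene [{'bbox': [257.6, 247.7, 168.5, 220.4], 'confidence': 0.67}, {'bbox': [284.8, 263.0, 16.2, 19.8], 'confidence': 0.66}]
```

View pics/w4.png

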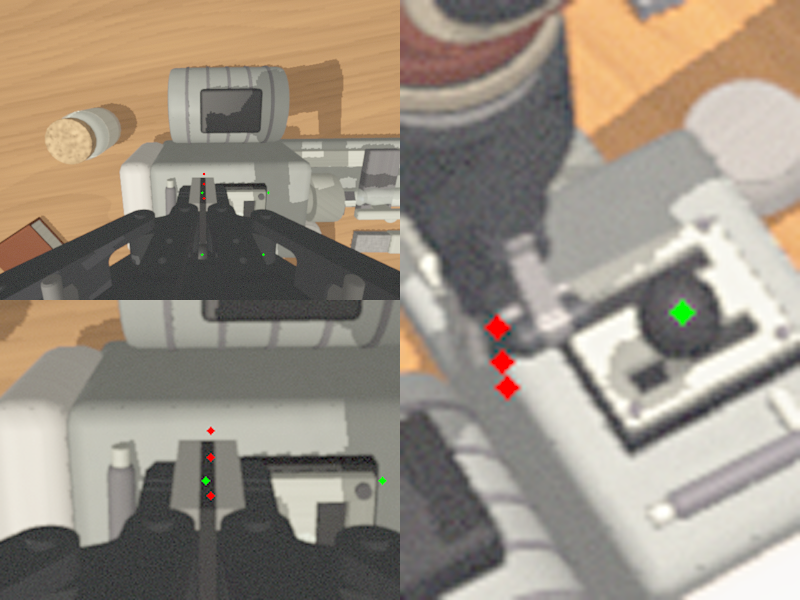

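Run:
```python
from h import *
from scipy.optimize import least_squares
np.set_printoptions(precision=3,suppress=True)
Z=lambda t,s: tri([ray('top',270+t[0]/6.667,175+t[1]/6.667),ray('scene',235+s[0]/6.667,225+s[1]/6.667)])
X=[Z((497,242),(175,232))[0],Z((245,150),(313,517))[0],tri([ray('top',342,181),ray('scene',233,301)])[0],tri([ray('top',261,181),ray('scene',306,383)])[0]]
U=np.array([(417.8,314.6),(272.6,291.8),(370,178),(112,227)])
for x,u in zip(X,U): print(x,u,proj('wrist',x))
i=optics.camera_info('wrist');R=np.array(i['R']);t=np.array(i['t']);print('f',i['fx'],'cam',-R.T@t,'axis',R[2],'tool',tool()[0])
X=np.array(X)
def pr(d,rot=None):
    c=(X-d)@R.T+t
    return np.c_[i['fx']*c[:,0]/c[:,2]+i['cx'],i['fy']*c[:,1]/c[:,2]+i['cy']]
r=least_squares(lambda d:(pr(d)-U).ravel(),np.zeros(3));print('shift',r.x,'res',r.fun)
```

```text
[ 0.529 -0.012  0.178] [417.8 314.6] [421.343 310.066]
[0.557 0.086 0.169] [272.6 291.8] [275.316 290.601]
[0.62  0.004 0.137] [370. 178.] [373.295 176.152]
[0.61  0.22  0.097] [112. 227.] [120.822 225.741]
f 391.95418101833104 cam [0.656 0.034 0.426] axis [-0.256  0.044 -0.966] tool [0.591 0.045 0.254]
shift [-0.001 -0.003 -0.006] res [ 1.023 -0.981 -2.643  1.878  0.011 -1.076  1.94   0.201]
```

The pose and lathe agree, to a few mm, and the lever is at leg ≈ 0.10 (ball at (682,312) in the crop, on the prediction). The finger tips end visibly higher than the TCP dot, so I'll push about 20 mm lower.

```bash
python3 -m inch '[{"dx":0,"dy":0,"dz":0.04,"rx":0,"ry":0,"rz":0},{"dx":-0.01,"dy":0,"dz":0.068,"rx":0,"ry":0,"rz":0},{"dx":-0.035,"dy":0,"dz":0.068,"rx":0,"ry":0,"rz":0},{"dx":-0.048,"dy":0,"dz":0.068,"rx":0,"ry":0,"rz":0},{"dx":-0.055,"dy":0,"dz":0.068,"rx":0,"ry":0,"rz":0}]'
cat >> h.py <<'E'
def look():
    print('here',here(),np.round(state()['contact_force'],1))
    optics.grab_frame('scene')
    for b in nets.boxes_of('scene','knob')[:3]:
        x,y,w,h=b['bbox']
        if w<30: 
            # fit leg,cross from pixel
            from scipy.optimize import least_squares
            r=least_squares(lambda q:proj('scene',lever(q[0],q[1],.145))-[x,y],[0,0]).x
            print('knob',np.round([x,y,w,h],1),round(b['confidence'],2),'leg,cross',r.round(3),'lathe xy',np.round([.145*np.cos(r[1])*np.sin(r[0]),-.145*np.sin(r[1])],4))
E
python3 -c "
from h import *;look()"
```

```text
time: 6.05
tool_pos: [0.5482, 0.0523, 0.2013]
tool_rot: [-0.0, 0.996, -0.085, 0.001]
contact_force: [0.4, 0.3, 0.0]
gripper_width: -0.0
grasp_force: 0.0
here [0.043  0.0347 0.2013] [0.4 0.3 0. ]
knob [287.4 259.1   7.9   8.3] 0.48 leg,cross [ 0.064 -0.22 ] lathe xy [0.0091 0.0316]
```

```bash
python3 -m inch '[{"dx":-0.005,"dy":0,"dz":0,"rx":0,"ry":0,"rz":0},{"dx":-0.01,"dy":0,"dz":0,"rx":0,"ry":0,"rz":0},{"dx":-0.015,"dy":0,"dz":0,"rx":0,"ry":0,"rz":0},{"dx":-0.018,"dy":0,"dz":0,"rx":0,"ry":0,"rz":0},{"dx":-0.018,"dy":0,"dz":0,"rx":0,"ry":0,"rz":0}]'; python3 -c "
from h import *;look()"
```

```text
time: 6.65
tool_pos: [0.5349, 0.0544, 0.2009]
tool_rot: [-0.0, 0.996, -0.085, 0.0]
contact_force: [3.0, -0.9, 2.8]
gripper_width: 0.0
grasp_force: 1.6
here [0.0294 0.0345 0.2009] [ 3.  -0.9  2.8]
```

```bash
python3 -m inch '[{"dx":0.02,"dy":0,"dz":0,"rx":0,"ry":0,"rz":0},{"dx":0.02,"dy":0,"dz":-0.06,"rx":0,"ry":0,"rz":0},{"dx":0.02,"dy":-0.03,"dz":-0.1,"rx":0,"ry":0,"rz":0},{"dx":-0.01,"dy":-0.07,"dz":-0.1,"rx":0,"ry":0,"rz":0},{"dx":-0.033,"dy":-0.07,"dz":-0.1,"rx":0,"ry":0,"rz":0}]'; python3 -c "
from h import *;look()
optics.grab_frame('wrist')
for b in nets.boxes_of('wrist','knob')[:2]: print(b)
for l in(0.1,0,.05): print(proj('wrist',lever(l,-.24,.145)))"
```

```text
time: 7.25
tool_pos: [0.5173, 0.1164, 0.2808]
tool_rot: [-0.0, 0.996, -0.084, -0.001]
contact_force: [-1.3, -0.9, -0.6]
gripper_width: -0.005
grasp_force: 0.0
here [0.0015 0.0926 0.2808] [-1.3 -0.9 -0.6]
knob [289.7 262.5  16.4  19.3] 0.7 leg,cross [ 0.062 -0.274] lathe xy [0.0086 0.0393]
{'bbox': [425.1, 250.6, 63.5, 64.8], 'confidence': 0.62}
[427.87634543 236.66075474]
[426.41373617 261.63809659]
[427.22282844 249.31251033]
```

```bash
python3 -m inch '[{"dx":0.05,"dy":0,"dz":0,"rx":0,"ry":0,"rz":0},{"dx":0.068,"dy":0.04,"dz":0,"rx":0,"ry":0,"rz":0},{"dx":0.068,"dy":0.072,"dz":0,"rx":0,"ry":0,"rz":0},{"dx":0.068,"dy":0.072,"dz":0.05,"rx":0,"ry":0,"rz":0},{"dx":0.068,"dy":0.072,"dz":0.1,"rx":0,"ry":0,"rz":0}]'; python3 -c "
from h import *;look();print(to(.021,.035,.2))"
```

```text
time: 7.95
tool_pos: [0.5635, 0.0461, 0.2004]
tool_rot: [0.0, 0.996, -0.086, 0.001]
contact_force: [0.2, 0.3, -1.2]
gripper_width: -0.001
grasp_force: 0.0
here [0.0591 0.0312 0.2004] [ 0.2  0.3 -1.2]
knob [291.1 262.4  18.8  19.7] 0.76 leg,cross [ 0.045 -0.282] lathe xy [0.0062 0.0403]
(array([-0.0406, -0.0046, -0.0088]), array([ 0.001,  0.01 , -0.001]))
```

```bash
python3 -m inch '[{"dx":-0.02,"dy":-0.003,"dz":0,"rx":0,"ry":0,"rz":0},{"dx":-0.03,"dy":-0.003,"dz":0,"rx":0,"ry":0,"rz":0},{"dx":-0.038,"dy":-0.003,"dz":0,"rx":0,"ry":0,"rz":0},{"dx":-0.044,"dy":-0.003,"dz":0,"rx":0,"ry":0,"rz":0},{"dx":-0.044,"dy":-0.003,"dz":0,"rx":0,"ry":0,"rz":0}]'; python3 -c "
from h import *;look()"
```

```text
time: 8.55
tool_pos: [0.5288, 0.0563, 0.2025]
tool_rot: [-0.0, 0.996, -0.085, 0.002]
contact_force: [2.3, -0.5, 2.6]
gripper_width: 0.003
grasp_force: 1.2
here [0.0231 0.0354 0.2025] [ 2.3 -0.5  2.6]
knob [295.7 261.   13.2  19. ] 0.47 leg,cross [-0.021 -0.293] lathe xy [-0.0028  0.0419]
```

```bash
python3 -m inch '[{"dx":0.02,"dy":0,"dz":0,"rx":0,"ry":0,"rz":0},{"dx":0.02,"dy":0,"dz":-0.06,"rx":0,"ry":0,"rz":0},{"dx":0.02,"dy":-0.03,"dz":-0.1,"rx":0,"ry":0,"rz":0},{"dx":-0.005,"dy":-0.07,"dz":-0.1,"rx":0,"ry":0,"rz":0},{"dx":-0.028,"dy":-0.07,"dz":-0.1,"rx":0,"ry":0,"rz":0}]'; python3 -c "
from h import *;look()
optics.grab_frame('wrist')
for b in nets.boxes_of('wrist','knob')[:2]: print(b)
for l in(-.05,0,.05): print(proj('wrist',lever(l,-.24,.145)))
print(to(0,.09,.2))"
```

```text
time: 9.15
tool_pos: [0.5152, 0.1178, 0.2817]
tool_rot: [-0.001, 0.996, -0.084, -0.0]
contact_force: [0.2, -0.0, -0.0]
gripper_width: -0.004
grasp_force: 0.0
here [-0.0008  0.0936  0.2817] [ 0.2 -0.  -0. ]
knob [293.1 261.9  14.3  17.8] 0.51 leg,cross [ 0.017 -0.289] lathe xy [0.0024 0.0413]
{'bbox': [424.4, 257.1, 60.9, 72.3], 'confidence': 0.64}
{'bbox': [89.4, 322.6, 127.5, 112.1], 'confidence': 0.28}
[427.21381854 268.55226352]
[428.18199004 256.57312271]
[429.00138077 244.19532501]
(array([0.0006, 0.0014, 0.1001]), array([0.   , 0.001, 0.001]))
```

```bash
python3 -m inch '[{"dx":0,"dy":0.001,"dz":0.06,"rx":0,"ry":0,"rz":0},{"dx":0,"dy":0.001,"dz":0.098,"rx":0,"ry":0,"rz":0},{"dx":0,"dy":0.02,"dz":0.098,"rx":0,"ry":0,"rz":0},{"dx":0,"dy":0.034,"dz":0.098,"rx":0,"ry":0,"rz":0},{"dx":0,"dy":0.044,"dz":0.098,"rx":0,"ry":0,"rz":0}]'; python3 -c "
from h import *;look()"
```

```text
time: 9.85
tool_pos: [0.51, 0.08, 0.204]
tool_rot: [-0.001, 0.996, -0.086, 0.001]
contact_force: [-0.5, 4.5, 2.0]
gripper_width: 0.003
grasp_force: 2.2
here [0.0006 0.0555 0.204 ] [-0.5  4.5  2. ]
knob [287.2 259.8   4.8  12.8] 0.59 leg,cross [ 0.072 -0.227] lathe xy [0.0101 0.0326]
```

Contact is at 4.5 N, and it slides. I'll continue towards the right track.

```bash
python3 -m inch '[{"dx":0,"dy":0.008,"dz":0,"rx":0,"ry":0,"rz":0},{"dx":0,"dy":0.016,"dz":0,"rx":0,"ry":0,"rz":0},{"dx":0,"dy":0.022,"dz":0,"rx":0,"ry":0,"rz":0},{"dx":0,"dy":0.025,"dz":0,"rx":0,"ry":0,"rz":0},{"dx":0,"dy":0.025,"dz":0,"rx":0,"ry":0,"rz":0}]'; python3 -c "
from h import *;print(here(),state()['contact_force'])"
```

```text
time: 10.45
tool_pos: [0.5062, 0.0605, 0.2026]
tool_rot: [0.0, 0.996, -0.085, 0.0]
contact_force: [0.3, 3.3, 0.5]
gripper_width: 0.005
grasp_force: 1.3
[1.000e-04 3.560e-02 2.026e-01] [0.29515864 3.29350113 0.49600637]
```

```bash
python3 -m inch '[{"dx":0,"dy":0.009,"dz":0,"rx":0,"ry":0,"rz":0},{"dx":0,"dy":0.018,"dz":0,"rx":0,"ry":0,"rz":0},{"dx":0,"dy":0.027,"dz":0,"rx":0,"ry":0,"rz":0},{"dx":0,"dy":0.036,"dz":0,"rx":0,"ry":0,"rz":0},{"dx":0,"dy":0.04,"dz":0,"rx":0,"ry":0,"rz":0}]'; python3 -c "
from h import *;look()"
```

```text
time: 10.95
tool_pos: [0.5001, 0.0285, 0.2017]
tool_rot: [0.0, 0.996, -0.085, -0.0]
contact_force: [0.4, 3.1, 0.6]
gripper_width: 0.001
grasp_force: 1.4
here [-0.0004  0.003   0.2017] [0.4 3.1 0.6]
```

```bash
python3 -m inch '[{"dx":0,"dy":0.004,"dz":0,"rx":0,"ry":0,"rz":0},{"dx":0,"dy":0.008,"dz":0,"rx":0,"ry":0,"rz":0},{"dx":0,"dy":0.011,"dz":0,"rx":0,"ry":0,"rz":0},{"dx":0,"dy":0.013,"dz":0,"rx":0,"ry":0,"rz":0},{"dx":0,"dy":0.013,"dz":0,"rx":0,"ry":0,"rz":0}]'; python3 -c "
from h import *;look()"
```

```text
time: 11.55
tool_pos: [0.4983, 0.0193, 0.2015]
tool_rot: [-0.0, 0.996, -0.085, -0.001]
contact_force: [1.3, 3.7, -3.0]
gripper_width: 0.0
grasp_force: 1.7
here [-0.0006 -0.0063  0.2015] [ 1.3  3.7 -3. ]
```

```bash
python3 -m inch '[{"dx":0,"dy":0.003,"dz":0,"rx":0,"ry":0,"rz":0},{"dx":0,"dy":0.005,"dz":0,"rx":0,"ry":0,"rz":0},{"dx":0,"dy":0.005,"dz":0,"rx":0,"ry":0,"rz":0}]'; python3 -c "
from h import *;look()"
```

```text
time: 11.95
tool_pos: [0.498, 0.0179, 0.2017]
tool_rot: [-0.003, 0.996, -0.084, -0.0]
contact_force: [2.3, 11.7, -4.0]
gripper_width: 0.003
grasp_force: 5.9
here [-0.0007 -0.0077  0.2017] [ 2.3 11.7 -4. ]
knob [273.4 241.8  12.9  31. ] 0.44 leg,cross [0.092 0.103] lathe xy [ 0.0132 -0.0149]
knob [275.  243.   13.4  31.4] 0.31 leg,cross [0.084 0.073] lathe xy [ 0.0121 -0.0106]
```

The stop is felt. I'll retreat and go round to the near side.

```bash
python3 -m inch '[{"dx":0,"dy":-0.02,"dz":0,"rx":0,"ry":0,"rz":0},{"dx":0,"dy":-0.02,"dz":-0.06,"rx":0,"ry":0,"rz":0},{"dx":-0.04,"dy":-0.02,"dz":-0.11,"rx":0,"ry":0,"rz":0},{"dx":-0.08,"dy":0.0,"dz":-0.11,"rx":0,"ry":0,"rz":0},{"dx":-0.08,"dy":0.03,"dz":-0.11,"rx":0,"ry":0,"rz":0}]'; python3 -c "
from h import *;look()
optics.grab_frame('wrist')
for b in nets.boxes_of('wrist','knob')[:2]: print(b)
for l in(-.05,0,.05): print(proj('wrist',lever(l,.25,.145)))
print(to(-.065,-.035,.2))"
```

```text
time: 12.55
tool_pos: [0.43, 0.0023, 0.2938]
tool_rot: [0.001, 0.996, -0.084, 0.003]
contact_force: [0.2, 0.3, -0.5]
gripper_width: 0.001
grasp_force: 0.0
here [-0.0651 -0.0347  0.2938] [ 0.2  0.3 -0.5]
knob [275.1 241.5  14.9  32.8] 0.88 leg,cross [0.071 0.094] lathe xy [ 0.0102 -0.0135]
{'bbox': [322.7, 142.8, 65.4, 66.9], 'confidence': 0.81}
[326.94881479 150.7858026 ]
[326.96875185 137.39530538]
[326.98386789 123.76851927]
(array([-1.400e-03, -1.000e-04,  1.134e-01]), array([ 0.001, -0.001, -0.001]))
```

```bash
python3 -m inch '[{"dx":0,"dy":0,"dz":0.06,"rx":0,"ry":0,"rz":0},{"dx":0,"dy":0,"dz":0.115,"rx":0,"ry":0,"rz":0},{"dx":0.02,"dy":0,"dz":0.115,"rx":0,"ry":0,"rz":0},{"dx":0.035,"dy":0,"dz":0.115,"rx":0,"ry":0,"rz":0},{"dx":0.045,"dy":0,"dz":0.115,"rx":0,"ry":0,"rz":0}]'; python3 -c "
from h import *;look()"
```

```text
time: 13.25
tool_pos: [0.4663, -0.0033, 0.1969]
tool_rot: [0.0, 0.996, -0.085, -0.002]
contact_force: [-4.3, 0.9, -1.7]
gripper_width: 0.003
grasp_force: 2.2
here [-0.0283 -0.034   0.1969] [-4.3  0.9 -1.7]
knob [275.6 240.1  16.8  36.9] 0.9 leg,cross [0.054 0.11 ] lathe xy [ 0.0078 -0.0159]
```

```bash
python3 -m inch '[{"dx":0.009,"dy":0,"dz":0,"rx":0,"ry":0,"rz":0},{"dx":0.018,"dy":0,"dz":0,"rx":0,"ry":0,"rz":0},{"dx":0.027,"dy":0,"dz":0,"rx":0,"ry":0,"rz":0},{"dx":0.034,"dy":0,"dz":0,"rx":0,"ry":0,"rz":0},{"dx":0.034,"dy":0,"dz":0,"rx":0,"ry":0,"rz":0}]'; python3 -c "
from h import *;look()"
```

```text
time: 13.85
tool_pos: [0.4941, -0.0081, 0.1985]
tool_rot: [-0.0, 0.996, -0.085, 0.001]
contact_force: [-1.6, 0.5, 0.3]
gripper_width: -0.0
grasp_force: 0.6
here [-1.000e-04 -3.400e-02  1.985e-01] [-1.6  0.5  0.3]
knob [265.9 245.2  23.1  31.5] 0.56 leg,cross [0.2   0.117] lathe xy [ 0.0286 -0.0169]
```

```bash
python3 -m inch '[{"dx":0.005,"dy":0,"dz":0,"rx":0,"ry":0,"rz":0},{"dx":0.01,"dy":0,"dz":0,"rx":0,"ry":0,"rz":0},{"dx":0.014,"dy":0,"dz":0,"rx":0,"ry":0,"rz":0},{"dx":0.018,"dy":0,"dz":0,"rx":0,"ry":0,"rz":0},{"dx":0.018,"dy":0,"dz":0,"rx":0,"ry":0,"rz":0}]'; python3 -c "
from h import *;look()"
```

```text
time: 14.45
tool_pos: [0.5073, -0.0105, 0.1975]
tool_rot: [-0.0, 0.996, -0.085, -0.001]
contact_force: [-3.0, 1.1, -1.3]
gripper_width: -0.0
grasp_force: 1.1
here [ 0.0133 -0.0342  0.1975] [-3.   1.1 -1.3]
knob [259.1 249.6  23.2  24.5] 0.85 leg,cross [0.307 0.119] lathe xy [ 0.0436 -0.0172]
```

```bash
python3 -m inch '[{"dx":0.003,"dy":0,"dz":0,"rx":0,"ry":0,"rz":0},{"dx":0.006,"dy":0,"dz":0,"rx":0,"ry":0,"rz":0},{"dx":0.006,"dy":0,"dz":0,"rx":0,"ry":0,"rz":0}]'; python3 -c "
from h import *;look()"
```

```text
time: 14.85
tool_pos: [0.5101, -0.0111, 0.1975]
tool_rot: [-0.0, 0.996, -0.085, -0.003]
contact_force: [-9.1, 2.2, 0.7]
gripper_width: 0.004
grasp_force: 5.0
here [ 0.0161 -0.0343  0.1975] [-9.1  2.2  0.7]
knob [257.8 249.1  23.   27.8] 0.91 leg,cross [0.318 0.138] lathe xy [ 0.0449 -0.02  ]
```

```bash
python3 -m inch '[{"dx":0.002,"dy":0,"dz":0,"rx":0,"ry":0,"rz":0},{"dx":0.002,"dy":0,"dz":0,"rx":0,"ry":0,"rz":0}]'; python3 -m inch '[{"dx":-0.02,"dy":0,"dz":0,"rx":0,"ry":0,"rz":0},{"dx":-0.05,"dy":0,"dz":0,"rx":0,"ry":0,"rz":0},{"dx":-0.07,"dy":0,"dz":-0.06,"rx":0,"ry":0,"rz":0},{"dx":-0.09,"dy":0,"dz":-0.11,"rx":0,"ry":0,"rz":0},{"dx":-0.09,"dy":0.05,"dz":-0.15,"rx":0,"ry":0,"rz":0}]'
python3 - <<'E'
from h import *
look()
im=optics.grab_frame('scene')[:,:,::-1].copy()
f=lambda X:((proj('scene',X)-[235,225])*5).round()
w=optics.grab_frame('wrist')[:,:,::-1]
print(nets.boxes_of('wrist','knob')[:1],[proj('wrist',lever(l,.24,.145)) for l in(.2,.26,.3)])
a=cv2.resize(im[215:315,235:355],(480,400),interpolation=2)
for l,c in((.3,(0,255,0)),(.26,(0,0,255))):
    u=(proj('scene',lever(l,.24,.145))-[235,215])*4; cv2.circle(a,tuple(map(int,u)),3,c,-1)
o=np.zeros((400,800,3),np.uint8);o[:,:480]=a;o[:240,480:]=cv2.resize(w,(320,240));cv2.imwrite('pics/f.png',(255*(o/255.)**.6).astype(np.uint8))
E
```

```text
time: 15.15
tool_pos: [0.5103, -0.0112, 0.1974]
tool_rot: [-0.0, 0.996, -0.085, -0.005]
contact_force: [-14.4, 2.2, 3.1]
gripper_width: -0.002
grasp_force: 7.3
time: 15.65
tool_pos: [0.4366, -0.0362, 0.3214]
tool_rot: [0.0, 0.997, -0.082, 0.004]
contact_force: [1.9, -1.5, 0.7]
gripper_width: -0.004
grasp_force: 0.0
here [-0.0519 -0.0715  0.3214] [ 1.9 -1.5  0.7]
knob [258.4 247.9  24.8  27.5] 0.54 leg,cross [0.303 0.149] lathe xy [ 0.0428 -0.0215]
[{'bbox': [261.1, 97.3, 54.9, 75.5], 'confidence': 0.55}] [array([259.93325227, 109.91718657]), array([259.86469326,  95.63357528]), array([259.89625118,  86.27466537])]
```

View pics/f.png

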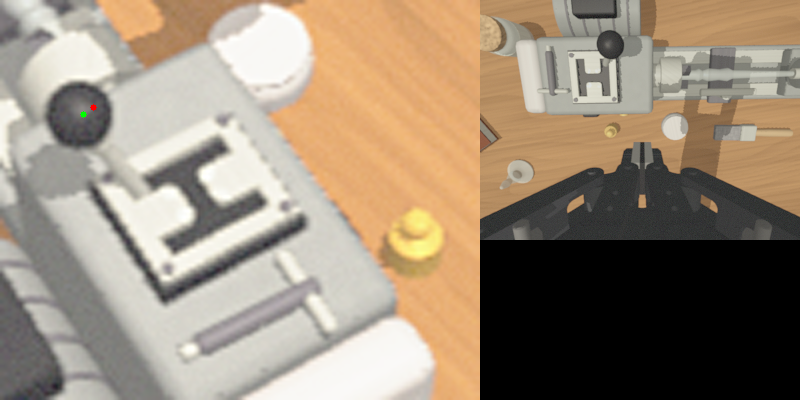

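The last picture shows the lever at the far end of the right track. The ball is at (79,115) in the crop, on the 0.30 rad prediction, and the loose things are in place. The arm is clear, so I'll let it settle and hand in.

```bash
python3 -m inch '[{"dx":0,"dy":0,"dz":0,"rx":0,"ry":0,"rz":0},{"dx":0,"dy":0,"dz":0,"rx":0,"ry":0,"rz":0},{"dx":0,"dy":0,"dz":0,"rx":0,"ry":0,"rz":0}]'; python3 -c "
from plant import ticket;print(ticket.job_done())"
```

```text
time: 16.2
tool_pos: [0.436, -0.0376, 0.3162]
tool_rot: [-0.0, 0.996, -0.085, -0.001]
contact_force: [0.7, 0.6, -0.3]
gripper_width: 0.003
grasp_force: 0.0
the job is handed in; nothing more can be done
None
```

I handed the job in at about 16 s with the lever pushed fully home in the far right slot, the loose things apparently unmoved and the arm clear; no verdict came back, and on the first push the stated grasp point came within about 15 mm of the knob by my estimate (limit 18 mm), so the "taken between the fingers" check may have tripped.

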